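Unhook the slide carrier and load it in the reader

ROBOT

A 6-joint arm with a two-finger parallel gripper is mounted at the origin on the work surface. World frame = base frame: x ahead of the robot, y to its left, z up, the work surface at z = 0. Lengths are in m, angles in rad, forces in N, time in s.
With the tool pointing down it reaches from about 0.25 to 0.725 m from the base axis. Payload 4 kg.
Tool frame: the origin (TCP) lies on the centre line of the jaws, within the pads' length; the fingertips stand 8 mm ahead of it and the grasp point (between the pads) lies 11 mm behind it; y points along the fingers, x is the direction in which the jaws open and shut, and the axes are right-handed (so a half turn about y gives the same grasp; the last joint's range is limited). The gripper opens to 85 mm and grips with 20 to 120 N. Pads are 22 mm wide; open, the fingers measure 114 mm over their backs; the gripper's body (76 mm by 85 mm) begins 54 mm behind the grasp point. The pads swing forward as they close: fully open they stand 13 mm farther back than shut.
Start: joints at [-1.257, 0.241, 0.005, 1.335, 0, 1.571], TCP at [0.154, -0.476, 0.239] pointing down, gripper open.
Joint ranges: [-2.72, 2.72], [-1.05, 1.87], [-1.09, 1.28], [-1.99, 2.15], [-1.42, 1.44], [-3.14, 3.14]. Speed limits (rad/s): [2.79, 2.79, 3.14, 3.14, 3.14, 3.14].

INTERFACE

Orientations are given as a 3x3 rotation matrix whose columns are the frame's x, y, z axes.
In Python, from workcell import * gives the robot as it stands.
- The arm moves only by the tool move_arm, never from a script. Its argument "rows" is a list of rows, each a list of 3 entries, a list of its own where there are three numbers: the turn, a rotation vector about the world's x, y, z in degrees, then the shift along the world's x, y, z in mm, then the opening, from 0 (shut) to 1 (fully open). A call has 1 to 10 rows; each row shifts and turns the pose as measured when the row begins; what a row does not reach is not made up. A row lasts 1/10 s, in which the tool goes at most 50 mm and 8.59 degrees, less where a joint would pass 70% of its speed; a pose out of reach is approached as far as the arm can. A call with a gripper value outside its range is refused whole. The fingers move at their own pace and stop on an object; "newtons" is the grip in N (left out, the last holds). Time passes only in rows, so rows that do not move let the fingers close. It gives the time, the measured TCP pose, the force and the opening at its end, in the units of the state.
- get_obs(): the state, without advancing time (a new reading comes with each control period).
- camera(name): name is "scene" or "top" or "wrist"; returns the picture (400x640x3 uint8, red, green, blue); there is no depth.
- calibration(name): a dict with "fx", "fy", "cx", "cy" (pixels), "xyz" and "rotation" of the camera in the world. Camera axes: x right, y down, z forward; pixel columns grow to the right and rows downward; lengths in m; the calibration is good to about 2 mm. The wrist camera is an equidistant fisheye: a pixel r from the principal point sees the ray r / f radians off the axis. A picture is of the moment at which its call begins: read the wrist's pose just before it. calibration takes no time and is no camera call; for the wrist camera it gives the pose at the moment of the call.
- sign_off(): hands the job in, once; it reports no verdict.
The state is a dict: "clock": time; "qpos": joint angles; "qd": joint speeds; "joint_efforts": joint torques, N m; "ee_pos": TCP position; "eef_rot": TCP orientation; "wrist_force": force on the tool from outside, world axes, zero at the start; "torque": the same for the moment, N m; "width": opening from 0.0 (shut) to 1.0 (fully open).
Only numpy, scipy, OpenCV 4.12 (cv2) and the standard library are available. Lean on these libraries where they do the work, as an engineer would, in place of code of your own. Each camera call takes 0.05 s, during which the arm holds its last target. There are 200 camera calls.

TASK

Take the slide carrier off the barbed hook (raise it, tilt it and back it over the barb), stand it upright in the open part of the reader's slot without dropping it, and let go. Then push it along the slot under the hood, against the stiff plunger, until it is felt to stop fully home, and after that press the start button fully down and let go, leaving the carrier home. Do not disturb the slide box, the dish or the bottle.

Things in the scene. Friction and masses are not known exactly. Their poses are not given: they have to be found in the camera images.
- carrier_grip (a point): Slide carrier (loose grey plate with two glass slides, 0.08 to 0.17 kg): middle of the solid block (48 wide, 42 high) at the top of its tab, where to grip; 104 mm above the lower edge, 21 below the top. Own axes: x along its length, y through its thickness (8 mm everywhere), z up. Plate 160 long, 57 high, below the tab. Starts hanging on the hook, thickness along the rod.
- carrier_window (a point): Centre of the window in the carrier's 48 mm wide tab, between plate and block: 22 mm wide, 26 mm high, the hole through which the hook passes. 34 mm below carrier_grip along the carrier's own z, 70 mm above its lower edge. Same axes. The carrier's weight lies below the gripping point: hold it firmly, or it swings in the fingers.
- hook_rod (a point): Barbed hook on a steel stand (fixed): on the axis of its level round rod, 7 mm thick, 150 mm above the bench, where the carrier hangs (within 12 mm along the rod). x runs along the rod to the barbed end, to the robot's left; z up. The post stands 65 mm behind (-x), no higher than the rod. At x = +60 mm the bar turns straight up for 16 mm, then leans back 4 mm while rising 8 more to the tip.
- hook_tip (a point): Tip of the barb, at x +56, z +24 mm from hook_rod; same axes; bar 7 mm thick. Upright, the carrier's window cannot pass it. Tilted 45 deg (lower edge out beyond the hook's end, top towards the post) the window's centre goes along the rod to x = +57 mm from hook_rod, straight up 36 mm round the upturned end, then up and away.
- slot_home (a point): Reader, low cream and navy case (fixed): point on its slot's floor, 12 mm above the bench, below the carrier's middle when fully home. x runs along the slot to the hood, away from the robot; z up. Slot 12 mm wide, flared at the top; walls from x = -55 to +120 mm, 43 mm above the floor. A hood covers x = +55 to +128, underside 63, top 98 mm above the floor: the plate passes under, the tab not.
- apron (a point): On the reader's floor at x = -50 mm from slot_home, same axes: a place for the carrier's middle when stood in the slot; it is then half between the walls, 40 mm short of the plunger. The floor goes on without walls (apron, 90 mm wide) to x = -160 mm from slot_home. The carrier's near end (at x = -80 when home) stays outside the walls and can be pushed there, 25 to 50 mm above the floor.
- plunger (a joint): Plunger in the slot under the hood, met by the carrier's far end: 0 = out (its face at x = +70 mm from slot_home), 0.010 m = at the hard stop, carrier fully home. It resists with about 2 N and stays where it is pushed. Starts between 0 and 3 mm.
- start_top (a point): Centre of the top of the round start button (28 mm across), on a small wing beside the apron, at x = -115 mm, y = -68 mm from slot_home. Pressed downwards.
- start (a joint): Travel of the start button: 0 = up, 0.006 m = fully down (about 5 N); springs back.
- slide_box: Wooden slide box, 80 x 120 x 35 mm, lying on the bench; origin at the centre of its underside. Bystander.
- dish: Closed flat dish, 90 mm across, 18 mm high; origin at the centre of its underside. Bystander.
- reagent: Amber bottle, 64 mm across, 130 mm high; origin at the centre of its underside. Bystander.
There are look-alikes about, which are no part of the job. Several things look just like the part that bears hook_rod: the one meant starts farthest from the robot's base. Of the things that look like the part that bears carrier_grip, the smaller one is meant.

How it is judged:
On the way, in this order (a step that is already met when the one before it is completed fails the run):
1. the carrier is clear of the barbed hook (its window 20 mm above or beyond the tip) ((z of carrier_window in the frame of hook_tip above 0.02 m or x of carrier_window in the frame of hook_tip above 0.02 m)), for 0.1 s.
2. the carrier stands upright on the floor of the slot, let go, its far end not yet pressing the plunger in (y of carrier_grip in the frame of slot_home between -0.012 and 0.012 m and z of carrier_grip in the frame of slot_home below 0.108 m and angle between carrier_grip's own z axis and vertical below 0.12 rad and angle between the x axis of carrier_grip and the x axis of slot_home, either way round below 0.08 rad and contact force between the fingers and carrier below 0.3 N and x of carrier_grip in the frame of slot_home between -0.09 and -0.008 m and value of joint plunger below 0.006 m), for 0.2 s.
3. the carrier is pushed home against the stop (y of carrier_grip in the frame of slot_home between -0.012 and 0.012 m and z of carrier_grip in the frame of slot_home below 0.108 m and angle between carrier_grip's own z axis and vertical below 0.12 rad and angle between the x axis of carrier_grip and the x axis of slot_home, either way round below 0.08 rad and value of joint plunger above 0.008 m and x of carrier_grip in the frame of slot_home above -0.005 m), for 0.2 s.
4. the start button is pressed down (value of joint start above 0.0045 m), for 0.05 s.
At the end, for the whole second after the job is handed in: The carrier stands released and at rest on the floor of the reader's slot, upright within 0.12 rad, its middle within 5 mm of home along the slot and the plunger pushed in more than 8 of 10 mm; the start button has been pressed and is up again (all of step 3 and contact force between the fingers and carrier below 0.3 N and value of joint start below 0.002 m and linear speed of carrier below 0.02 m/s); the robot touches nothing.
It fails at once if the carrier is dropped (moves faster than 0.6 m/s while not held) (linear speed of carrier above 0.6 m/s and contact force between the fingers and carrier below 0.2 N).
It fails at once if the slide box, dish or bottle is moved more than 30 mm or tipped over (distance of any of slide_box, dish, reagent from where it was at the start of the episode above 0.03 m or angle between reagent's own z axis and vertical above 0.3 rad).
It also fails if it takes over 72 s, if anything falls off the work surface, if the arm or the gripper's body presses on something with over 40 N, if the wrist force passes 120 N, or if a joint passes its speed limit or range.

## Working session

There is one attempt and no reset: what is moved stays moved. The work goes in short steps, Python scripts to look and compute and a tool call to move; the robot and the scene stay as the last step left them, time stands still between calls to the robot, and variables do not carry over. Pictures are saved under pics/ and viewed, about 8 in all and at most 12, crops included, and the job is handed in when it is done.

Besides the shell and the picture viewer there is one more tool, called after "Call:" as name([rows], argument=value, ...), one row to a line, values as JSON. move_arm: Moves the arm, as the interface text tells. Its arguments: {"type":"object","properties":{"rows":{"type":"array","items":{"type":"array"}},"newtons":{"type":"number"}},"required":["rows"]}

```bash
mkdir -p pics; ls; python3 - <<'E'
from workcell import *
import cv2
o=get_obs();print({k:np.round(v,3) if not isinstance(v,dict) else v for k,v in o.items()} if 'np' in globals() else o)
for n in("scene","top"):
    cv2.imwrite(f"pics/{n}0.png",camera(n)[:,:,::-1]);print(n,calibration(n))
print(calibration("wrist"))
E
```

```text
pics
{'clock': 0.0, 'qpos': array([-1.25698065e+00,  2.41383927e-01,  3.72479946e-03,  1.33521064e+00,
       -1.03028345e-05,  1.57077055e+00]), 'qd': array([ 0.00048181, -0.00022259, -0.00100724,  0.00072617,  0.00043153,
       -0.00090804]), 'joint_efforts': array([-3.63636318e-04, -3.72318363e+01,  2.52407008e+01,  1.68534036e-02,
       -1.64360376e-04,  1.47897293e-05]), 'ee_pos': array([ 0.15415095, -0.47499293,  0.23842768]), 'eef_rot': array([[ 3.08714053e-01, -6.49850367e-04,  9.51154672e-01],
       [-9.51152634e-01,  1.96899852e-03,  3.08714737e-01],
       [-2.07344053e-03, -9.99997850e-01, -1.02493751e-05]]), 'wrist_force': array([-0.74798773, -0.06532578,  0.63248182]), 'torque': array([-0.00786765, -0.06333838,  0.04368013]), 'width': 0.9999562472751827}
scene {'fx': 444.13197152286637, 'fy': 444.13197152286637, 'cx': 321.8036859787082, 'cy': 197.0193950974827, 'xyz': array([ 1.10838365, -0.66686708,  0.88116025]), 'rotation': array([[ 0.71559907,  0.48142477, -0.50611082],
       [ 0.69850971, -0.49472556,  0.51704043],
       [-0.00146989, -0.72351698, -0.69030502]])}
top {'fx': 411.1103204712889, 'fy': 411.1103204712889, 'cx': 324.4206749588662, 'cy': 196.5262899594347, 'xyz': array([ 0.41057555, -0.08584211,  1.27082758]), 'rotation': array([[-0.02283575, -0.99015511,  0.13809922],
       [-0.99969488,  0.02131471, -0.01248318],
       [ 0.00941673, -0.13834214, -0.99033973]])}
{'fx': 309.70691628693146, 'fy': 309.70691628693146, 'cx': 313.829584613758, 'cy': 198.65797048500656, 'xyz': array([ 0.23071485, -0.45048495,  0.37312546]), 'rotation': array([[ 0.30934399, -0.90299671, -0.29816646],
       [-0.95094658, -0.29460988, -0.09436964],
       [-0.00262731,  0.31273305, -0.94983743]])}
```

View pics/scene0.png

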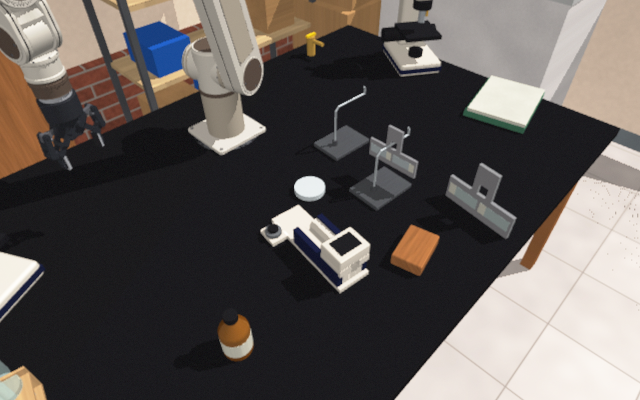

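View pics/top0.png

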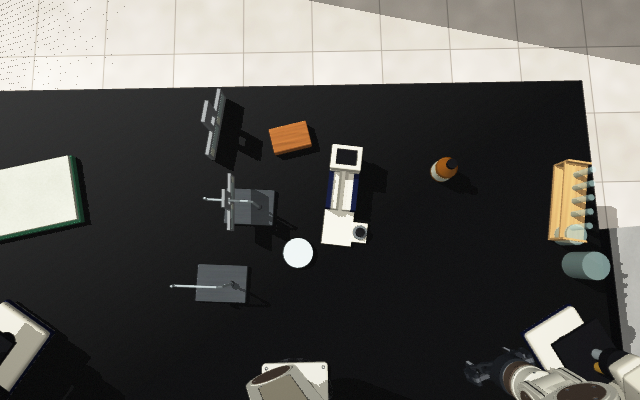

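Scene shows the carrier hanging on the farther hook (~(393,150) in scene, (230,202) in top); the reader is at (343,195) in top, with its slot running away from the robot; the larger look-alike carrier is at (215,125). I'll enlarge both views.

```bash
python3 - <<'E'
import cv2
a=cv2.imread("pics/top0.png")[135:255,195:375];cv2.imwrite("pics/c1.png",cv2.resize(a,None,fx=4.4,fy=4.4,interpolation=cv2.INTER_CUBIC))
a=cv2.imread("pics/scene0.png")[115:295,255:455];cv2.imwrite("pics/c2.png",cv2.resize(a,None,fx=4,fy=4*600/720,interpolation=cv2.INTER_CUBIC)[:600])
E
```

```text
(no output)
```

View pics/c1.png

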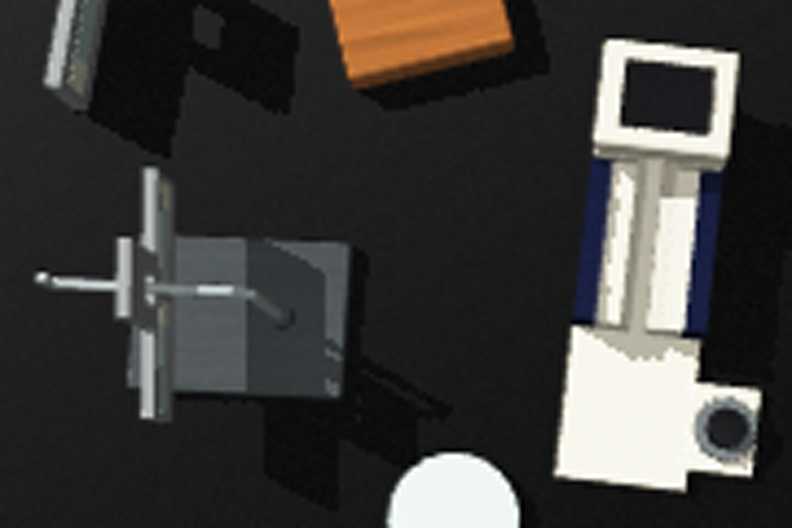

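View pics/c2.png

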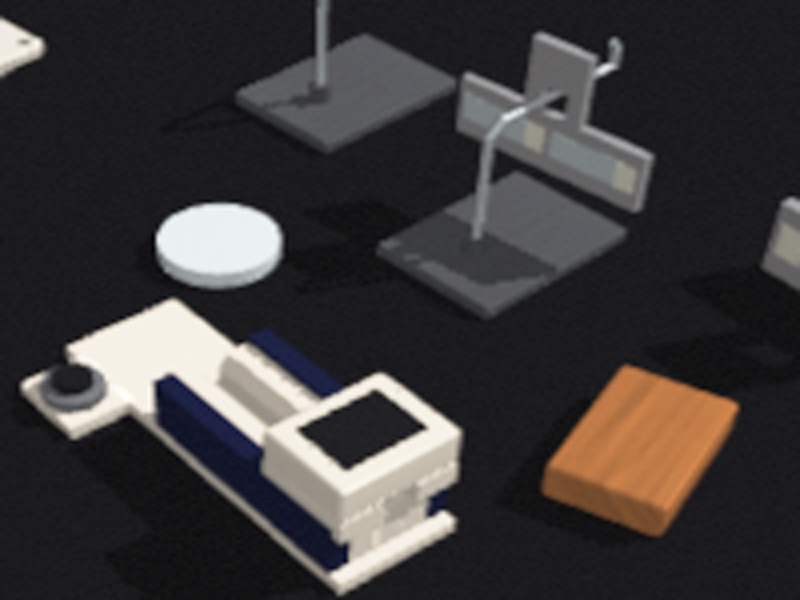

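c1 shows hook tip (42,279), rod bend (245,290), tab top (124,277), plate ends (148,168)/(155,418); hood corners (607,40),(740,52),(727,160),(594,148), apron corners (555,475),(687,490), button (724,428). c2 adds the same from the side: tip (614,45), rod bend (500,122), button (72,379).

```bash
cat > h.py <<'E'
import numpy as np
from workcell import *
from scipy.optimize import least_squares
def ray(n,u,v,c=None):
    c=c or calibration(n); d=np.array([(u-c['cx'])/c['fx'],(v-c['cy'])/c['fy'],1]); return np.array(c['xyz']),c['rotation']@d
def onz(n,u,v,z):
    p,d=ray(n,u,v); return p+d*(z-p[2])/d[2]
def tri(*obs):
    A=0;b=0
    for n,u,v in obs:
        p,d=ray(n,u,v);d=d/np.linalg.norm(d);M=np.eye(3)-np.outer(d,d);A=A+M;b=b+M@p
    return np.linalg.solve(A,b)
def proj(n,P):
    c=calibration(n);q=c['rotation'].T@(np.array(P)-c['xyz']);return np.array([c['cx']+c['fx']*q[0]/q[2],c['cy']+c['fy']*q[1]/q[2]])
c1=lambda x,y:("top",195+x/4.4,135+y/4.4)
c2=lambda x,y:("scene",255+x/4,115+y/3.333)
E
python3 - <<'E'
from h import *
np.set_printoptions(precision=4,suppress=True)
T=lambda a,b:tri(c1(*a),c2(*b))
print("tip",T((42,279),(614,45)),onz(*c1(42,279),.174),"bend",T((245,290),(500,122)),onz(*c1(245,290),.15))
print("tip z .174 scene",onz(*c2(614,45),.174), "bend scene",onz(*c2(500,122),.15))
print("tabtop",onz(*c1(124,277),.1955),"ends",onz(*c1(148,168),.1275),onz(*c1(151,418),.1275))
print("tab top corners scene",onz(*c2(533,33),.1955),onz(*c2(595,62),.1955))
print("button",T((724,424),(72,376)))
obs=[(c1(607,40),(128,None,98)),]
# reader fit: x,y,yaw, hoodhalfwidth
pts=[((607,40),(.128,1,.110)),((740,52),(.128,-1,.110)),((727,160),(.055,-1,.110)),((594,148),(.055,1,.110)),((555,475),(-.16,.045,.012)),((687,490),(-.16,-.045,.012))]
sp=[((382,374),(.055,1,.110)),((462,434),(.128,1,.110)),((345,495),(.128,-1,.110)),((263,433),(.055,-1,.110)),((175,300),(-.16,.045,.012))]
def res(p,show=False):
    x,y,a,w=p;r=[]
    for P,c in((pts,c1),(sp,c2)):
        for uv,(X,Y,Z) in P:
            if abs(Y)==1:Y*=w
            W=[x+X*np.cos(a)-Y*np.sin(a),y+X*np.sin(a)+Y*np.cos(a),Z]
            o=c(*uv);r+=list(proj(o[0],W)-o[1:])
    return np.array(r)
s=least_squares(res,[.55,-.1,0,.037]);print(s.x,np.degrees(s.x[2]),np.round(s.fun.reshape(-1,2),1).tolist())
E
```

```text
tip [0.5674 0.2245 0.172 ] [0.5653 0.2222 0.174 ] bend [0.562  0.1053 0.1548] [0.5591 0.1026 0.15  ]
tip z .174 scene [0.5701 0.2244 0.174 ] bend scene [0.561  0.1149 0.15  ]
tabtop [0.5625 0.1673 0.1955] ends [0.6424 0.1687 0.1275] [0.4821 0.1653 0.1275]
tab top corners scene [0.5374 0.173  0.1955] [0.5914 0.1698 0.1955]
button [ 0.4761 -0.2033  0.0337]
[ 0.5978 -0.1527 -0.1316  0.0436] -7.54158581400407 [[-0.9, -1.6], [-1.3, -1.1], [-0.8, -1.1], [-0.6, -1.7], [-0.5, -0.5], [-1.1, -0.6], [-1.8, -0.9], [-0.8, -0.1], [-1.1, 0.7], [-1.3, -1.0], [-1.5, 0.2]]
```

Call:
move_arm([
  [[0,0,0],[22,40,10],1],
  [[0,0,0],[22,40,10],1],
  [[0,0,0],[22,40,10],1],
  [[0,0,0],[24,40,10],1],
  [[0,0,0],[24,40,10],1],
  [[0,0,0],[24,40,10],1],
  [[0,0,0],[24,40,10],1],
  [[0,0,0],[24,40,10],1],
])

```text
clock: 0.9
ee_pos: [0.3398, -0.1455, 0.3152]
eef_rot: [[0.295, -0.005, 0.956], [-0.956, 0.01, 0.295], [-0.011, -1.0, -0.002]]
wrist_force: [0.9, 0.2, -0.1]
width: 0.997
```

```bash
python3 -c "
from h import *
o=get_obs();print(np.round(o['qpos'],3),np.round(o['ee_pos'],4),np.round(o['eef_rot'],3),o['clock'])"
```

```text
[-0.41  -0.036 -0.112  1.504  0.007  2.432] [ 0.3398 -0.1455  0.3152] [[ 0.295 -0.005  0.956]
 [-0.956  0.01   0.295]
 [-0.011 -1.    -0.002]] 0.9
```

Call:
move_arm([
  [[0,0,8],[11,16,0],1],
  [[0,0,8.2],[11,16,0],1],
  [[0,0,8.2],[11,16,0],1],
  [[0,0,8.2],[11,16,0],1],
  [[0,0,8.2],[11,16,0],1],
  [[0,0,8.2],[11,16,0],1],
  [[0,0,8.2],[11,16,0],1],
  [[0,0,8.2],[11,16,0],1],
  [[0,0,8.2],[11,16,0],1],
  [[0,0,8.2],[11,16,0],1],
])

```text
clock: 1.9
ee_pos: [0.453, 0.0262, 0.3134]
eef_rot: [[0.975, -0.016, -0.22], [0.22, -0.005, 0.976], [-0.016, -1.0, -0.001]]
wrist_force: [0.0, -0.2, -0.1]
width: 0.999
```

Call:
move_arm([
  [[0,0,8.2],[11,16,0],1],
  [[0,0,8.2],[11,16,0],1],
  [[0,0,8.2],[11,16,0],1],
  [[0,0,8.2],[11,16,0],1],
  [[0,0,8.2],[11,16,0],1],
  [[0,0,8.2],[11,16,0],1],
  [[0,0,8.2],[11,16,0],1],
  [[0,0,8.2],[11,16,0],1],
  [[0,0,8.2],[11,16,0],1],
  [[0,0,0],[0,0,0],1],
])

```text
clock: 2.9
ee_pos: [0.5538, 0.1781, 0.3063]
eef_rot: [[0.002, -0.008, -1.0], [1.0, -0.025, 0.002], [-0.025, -1.0, 0.008]]
wrist_force: [0.5, 0.2, -0.5]
width: 0.993
```

```bash
python3 - <<'E'
from h import *
import cv2
print(get_obs()['qpos'],get_obs()['ee_pos'],calibration('wrist'))
im=camera('wrist')[:,:,::-1]
cv2.imwrite("pics/w1.png",cv2.resize(im,(800,500)))
E
```

```text
[ 0.32167088  0.40970556  0.41460046  1.59124602 -0.0207625   0.32353151] [0.55378706 0.17808011 0.30630105] {'fx': 309.70691628693146, 'fy': 309.70691628693146, 'cx': 313.829584613758, 'cy': 198.65797048500656, 'xyz': array([0.47402041, 0.18149045, 0.44153895]), 'rotation': array([[ 8.89701673e-04,  9.51716516e-01,  3.06977005e-01],
       [ 9.99722782e-01,  6.37605420e-03, -2.26650564e-02],
       [-2.35280105e-02,  3.06912070e-01, -9.51447011e-01]])}
```

View pics/w1.png

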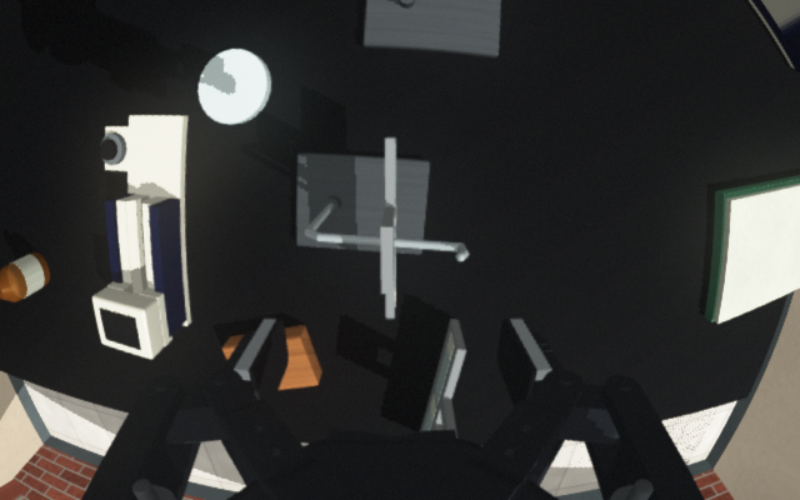

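The wrist picture shows the tab top from (389,206) to (388,295), plate ends (390,139)/(390,317), rod bend (312,234), barb tip (462,252), and the reader with its slot about (133,200) at left.

```bash
cat >> h.py <<'E'
def wray(u,v,c):
    a=np.array([u-c['cx'],v-c['cy']])/c['fx'];r=np.linalg.norm(a)
    return np.array(c['xyz']),c['rotation']@np.append(a/r*np.sin(r),np.cos(r))
def wz(u,v,z,c,s=1.25):
    p,d=wray((u+.5)/s-.5,(v+.5)/s-.5,c);return p+d*(z-p[2])/d[2]
E
python3 - <<'E'
from h import *
np.set_printoptions(precision=4,suppress=True)
c=calibration('wrist')
for n,u,v,z in [("tab near",389,206,.1955),("tab far",388,294,.1955),("plate near",390,139,.1275),("plate far",390,317,.1275),("tip",462,252,.174),("bend",312,234,.15),("apronL",187,117,.012),("apronR",130,115,.012),("button",114,149,.034),("hoodA",96,294,.11),("hoodB",163,296,.11),("slotnear",132,200,.055),("slotfar",138,290,.055)]:print(n,wz(u,v,z,c))
E
```

```text
tab near [0.5238 0.1725 0.1955]
tab far [0.5861 0.1714 0.1955]
plate near [0.4825 0.1712 0.1275]
plate far [0.6405 0.1704 0.1275]
tip [0.5622 0.225  0.174 ]
bend [0.5555 0.1092 0.15  ]
apronL [ 0.445  -0.0792  0.012 ]
apronR [ 0.43   -0.1722  0.012 ]
button [ 0.472  -0.1866  0.034 ]
hoodA [ 0.6403 -0.1915  0.11  ]
hoodB [ 0.6361 -0.0797  0.11  ]
slotnear [ 0.5372 -0.146   0.055 ]
slotfar [ 0.6568 -0.1647  0.055 ]
```

Call:
move_arm([
  [[1.4,-0.5,0],[4,-4,-20],0.45],
  [[0,0,0],[4,-4,-20],0.45],
  [[0,0,0],[0,0,-25],0.45],
  [[0,0,0],[0,0,-25],0.45],
  [[0,0,0],[0,0,0],0.45],
])

```text
clock: 3.45
ee_pos: [0.5586, 0.1649, 0.214]
eef_rot: [[0.019, -0.001, -1.0], [1.0, -0.002, 0.019], [-0.002, -1.0, 0.001]]
wrist_force: [-1.1, -0.2, -0.2]
width: 0.448
```

Call:
move_arm([
  [[0,0,0],[3,5,-20],0.45],
  [[0,0,0],[0,0,-18],0.45],
  [[0,0,0],[0,0,0],0.45],
], newtons=60)

```text
clock: 3.75
ee_pos: [0.5615, 0.168, 0.1787]
eef_rot: [[0.026, 0.001, -1.0], [1.0, -0.002, 0.026], [-0.002, -1.0, -0.001]]
wrist_force: [0.2, -0.2, 0.2]
width: 0.453
```

```bash
python3 - <<'E'
from h import *
import cv2
print(get_obs()['qpos'],get_obs()['ee_pos'])
im=camera('wrist')[:,:,::-1]
sc=camera('scene')[:,:,::-1][90:230,310:450]
cv2.imwrite("pics/w2.png",np.hstack([cv2.resize(im[100:340,190:440],(500,480)),cv2.resize(sc,(300,480))]))
E
```

```text
[ 0.29174012  0.44106839  0.13260432  1.26201064 -0.00206361  0.31798614] [0.56148609 0.16798254 0.17868501]
```

View pics/w2.png

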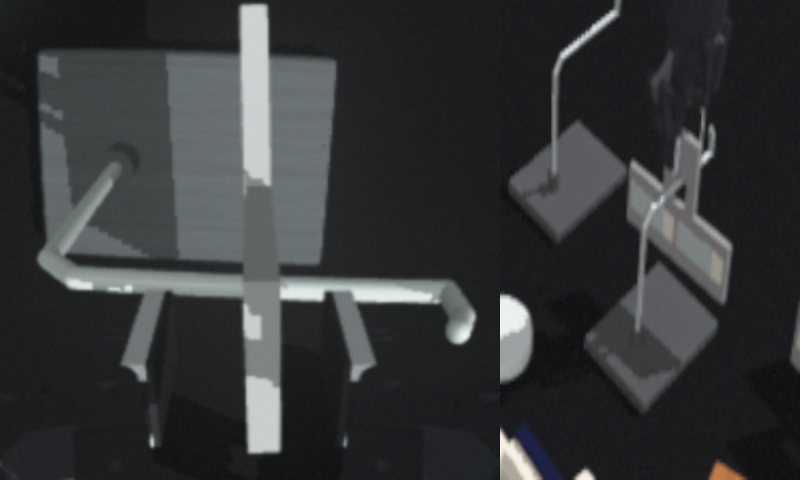

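Both fingers straddle the tab (centre at (262,330), fingers at x≈155/345), carrier about 2 mm to +y of the jaw centre, rod in the window below. Closing.

Call:
move_arm([
  [[0,0,0],[0,2,-2],0.45],
  [[0,0,0],[0,0,0],0.45],
  [[0,0,0],[0,0,0],0.2],
  [[0,0,0],[0,0,0],0.1],
  [[0,0,0],[0,0,0],0],
  [[0,0,0],[0,0,0],0],
  [[0,0,0],[0,0,0],0],
], newtons=80)

```text
clock: 4.55
ee_pos: [0.5654, 0.1712, 0.1846]
eef_rot: [[0.027, 0.013, -1.0], [1.0, 0.002, 0.027], [0.002, -1.0, -0.013]]
wrist_force: [-0.0, 0.2, 0.0]
width: 0.072
```

```bash
python3 - <<'E'
from h import *
np.set_printoptions(precision=4,suppress=True)
o=get_obs();print(o['qpos'],o['ee_pos'],o['width'],o['wrist_force'],o['torque'])
E
```

```text
[ 0.2951  0.4367  0.1413  1.2621 -0.0022  0.3221] [0.5654 0.1712 0.1846] 0.07175981402854427 [-0.0206  0.1649  0.0186] [ 0.0236 -0.0254 -0.0192]
```

Call:
move_arm([
  [[0,0,0],[0,0,5],0],
  [[0,0,0],[0,0,5],0],
])

```text
clock: 4.75
ee_pos: [0.5645, 0.1709, 0.1938]
eef_rot: [[0.027, 0.011, -1.0], [1.0, 0.001, 0.027], [0.001, -1.0, -0.011]]
wrist_force: [-0.1, -0.2, -1.6]
width: 0.07
```

```bash
python3 - <<'E'
from h import *
import cv2
np.set_printoptions(precision=4,suppress=True)
o=get_obs();print(o['qpos'],o['ee_pos'],o['width'],o['wrist_force'],o['torque'])
im=camera('wrist')[:,:,::-1]
o=get_obs();print(o['ee_pos'])
sc=camera('scene')[:,:,::-1][110:200,350:440]
cv2.imwrite("pics/w3.png",np.hstack([cv2.resize(im[100:340,190:440],(300,288)),]))
cv2.imwrite("pics/s3.png",cv2.resize(sc,(540,540),interpolation=cv2.INTER_CUBIC))
a=np.zeros((540,800,3),np.uint8);a[:,:540]=cv2.imread("pics/s3.png");a[:288,540:]=cv2.imread("pics/w3.png")[:,:260];cv2.imwrite("pics/v3.png",a)
E
```

```text
[ 0.2951  0.4323  0.159   1.2871 -0.0021  0.3221] [0.5645 0.1709 0.1938] 0.06951725520254752 [-0.1319 -0.2395 -1.6359] [0.0013 0.0245 0.0124]
[0.5649 0.171  0.1948]
```

View pics/v3.png

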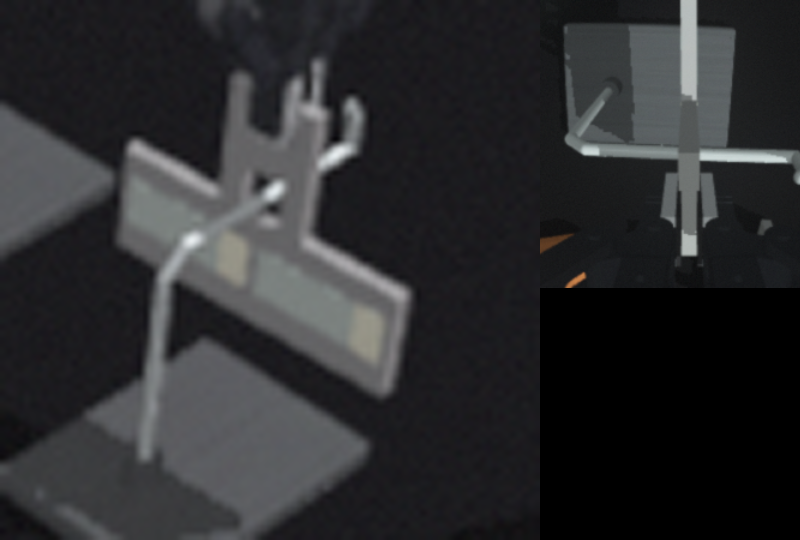

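Carrier is held, hook in the window (rod enters at (270,195)); plate face corners (120,243),(388,397),(131,150),(404,300). Fitting its pose.

```bash
python3 - <<'E'
from h import *
from scipy.spatial.transform import Rotation as R
np.set_printoptions(precision=4,suppress=True)
pts=[((120,243),(-80,-4,-104)),((388,397),(80,-4,-104)),((131,150),(-80,-4,-47)),((404,300),(80,-4,-47)),((410,292),(80,4,-47)),((135,140),(-80,4,-47)),((325,108),(24,4,21))]
def res(p):
    M=R.from_euler('xyz',[0,p[3],p[4]]).as_matrix();r=[]
    for (u,v),l in pts:
        r+=list(proj("scene",p[:3]+M@np.array(l)/1e3)-[350+(u+.5)/6-.5,110+(v+.5)/6-.5])
    return np.array(r+[(p[1]-.171)/.002])
s=least_squares(res,[.56,.171,.18,0,0]);print(s.x,np.degrees(s.x[3:]),s.fun.round(1))
E
```

```text
[ 0.5644  0.1709  0.1884 -0.0147 -0.0298] [-0.8436 -1.7061] [ 0.   0.4 -0.6 -0.1 -0.6 -0.2 -0.5 -0.4  0.3 -0.4  0.6  0.3  0.7  0.3
 -0.1]
```

Call:
move_arm([
  [[7.5,-0.2,0],[0,-5.2,-4],0],
  [[7.5,-0.2,0],[0,-5.1,-1],0],
  [[7.5,-0.2,0],[0,-5,-1.7],0],
])

```text
clock: 5.15
ee_pos: [0.5665, 0.1617, 0.1904]
eef_rot: [[0.012, 0.028, -1.0], [0.917, 0.398, 0.022], [0.398, -0.917, -0.021]]
wrist_force: [-0.0, -0.6, -2.1]
width: 0.069
```

Call:
move_arm([
  [[7.2,0.3,0],[-1,-4.4,-3],0],
  [[7.2,0.3,0],[-0.5,-4,-3],0],
  [[7.2,0.3,0],[0,-3.7,-4],0],
])

```text
clock: 5.45
ee_pos: [0.5666, 0.1479, 0.1842]
eef_rot: [[0.016, 0.024, -1.0], [0.697, 0.716, 0.028], [0.717, -0.697, -0.006]]
wrist_force: [-0.8, 1.6, -3.1]
width: 0.071
```

Call:
move_arm([
  [[0,0,0],[-2,0,-4],0],
  [[0,0,0],[-1,0,0],0],
])

```text
clock: 5.65
ee_pos: [0.5637, 0.1444, 0.177]
eef_rot: [[0.024, 0.025, -0.999], [0.697, 0.716, 0.035], [0.717, -0.697, 0.0]]
wrist_force: [1.3, 1.7, 2.2]
width: 0.071
```

Call:
move_arm([
  [[0,0,0],[0,3,3.5],0],
  [[0,0,0],[0,8,0],0],
])

```text
clock: 5.85
ee_pos: [0.5642, 0.1563, 0.1818]
eef_rot: [[0.022, 0.026, -0.999], [0.7, 0.714, 0.034], [0.714, -0.7, -0.002]]
wrist_force: [0.6, -0.2, -0.7]
width: 0.071
```

Call:
move_arm([
  [[0,0,0],[0,9,-1],0],
  [[0,0,0],[0,9,0],0],
  [[0,0,0],[0,8,0],0],
])

```text
clock: 6.15
ee_pos: [0.5639, 0.1874, 0.183]
eef_rot: [[0.015, 0.025, -1.0], [0.701, 0.712, 0.029], [0.713, -0.701, -0.007]]
wrist_force: [0.3, -0.8, -0.7]
width: 0.069
```

Call:
move_arm([
  [[0,0,0],[1,4,-3],0],
  [[0,0,0],[0,4,-1],0],
])

```text
clock: 6.35
ee_pos: [0.5643, 0.1981, 0.1793]
eef_rot: [[0.012, 0.024, -1.0], [0.702, 0.712, 0.025], [0.713, -0.702, -0.008]]
wrist_force: [-0.5, -0.3, -1.4]
width: 0.072
```

Call:
move_arm([
  [[0,0,0],[0,0,6],0],
  [[0,0,0],[0,0,6],0],
])

```text
clock: 6.55
ee_pos: [0.5631, 0.1985, 0.1899]
eef_rot: [[0.014, 0.02, -1.0], [0.703, 0.711, 0.024], [0.711, -0.703, -0.004]]
wrist_force: [0.3, -3.8, -5.8]
width: 0.07
```

Call:
move_arm([
  [[0,0,0],[0,-1,-3],0],
  [[0,0,0],[1,-2.5,0],0],
])

```text
clock: 6.75
ee_pos: [0.5647, 0.1945, 0.188]
eef_rot: [[0.013, 0.022, -1.0], [0.703, 0.711, 0.025], [0.711, -0.703, -0.006]]
wrist_force: [-1.2, -0.5, -0.4]
width: 0.073
```

Call:
move_arm([
  [[0,0,0],[0,0,3],0],
  [[0,0,0],[0,0,3],0],
])

```text
clock: 6.95
ee_pos: [0.5651, 0.1937, 0.1941]
eef_rot: [[0.015, 0.023, -1.0], [0.702, 0.711, 0.027], [0.712, -0.702, -0.005]]
wrist_force: [-1.3, 1.1, -1.6]
width: 0.072
```

Call:
move_arm([
  [[0,0,0],[0,0.5,3],0],
  [[0,0,0],[0,0,3],0],
])

```text
clock: 7.15
ee_pos: [0.5653, 0.194, 0.2008]
eef_rot: [[0.015, 0.023, -1.0], [0.702, 0.712, 0.027], [0.712, -0.702, -0.006]]
wrist_force: [-0.3, 0.6, -2.0]
width: 0.072
```

Call:
move_arm([
  [[0,0,0],[0,0.5,4],0],
  [[0,0,0],[0,0,4],0],
])

```text
clock: 7.35
ee_pos: [0.5654, 0.1945, 0.2096]
eef_rot: [[0.015, 0.023, -1.0], [0.702, 0.712, 0.027], [0.712, -0.702, -0.006]]
wrist_force: [-0.4, 0.1, -1.0]
width: 0.069
```

Call:
move_arm([
  [[0,0,0],[0,0,4],0],
  [[0,0,0],[0,1,5],0],
])

```text
clock: 7.55
ee_pos: [0.5654, 0.1955, 0.2195]
eef_rot: [[0.015, 0.024, -1.0], [0.702, 0.712, 0.027], [0.712, -0.702, -0.006]]
wrist_force: [-0.2, -0.1, -1.4]
width: 0.073
```

Call:
move_arm([
  [[0,0,0],[0,5,7],0],
  [[0,0,0],[0,8,10],0],
  [[0,0,0],[0,8,12],0],
  [[0,0,0],[0,8,15],0],
  [[0,0,0],[0,5,20],0],
  [[0,0,0],[0,0,20],0],
])

```text
clock: 8.15
ee_pos: [0.5638, 0.234, 0.309]
eef_rot: [[0.016, 0.021, -1.0], [0.701, 0.712, 0.026], [0.713, -0.701, -0.003]]
wrist_force: [0.3, -0.7, -0.9]
width: 0.074
```

Call:
move_arm([
  [[-7.5,0.2,0],[0,0,5],0],
  [[-7.5,0.2,0],[0,0,5],0],
  [[-7.5,0.2,0],[0,0,5],0],
  [[-7.5,0.2,0],[0,-10,5],0],
  [[-7.5,0.2,-1],[0,-20,0],0],
  [[-7.5,0.2,-1],[0,-25,0],0],
  [[0,0,-1],[0,-30,0],0],
  [[0,0,-1],[-2,-30,0],0],
  [[0,0,-1],[-2,-30,0],0],
  [[0,0,-1],[-2,-30,0],0],
])

```text
clock: 9.15
ee_pos: [0.5571, 0.0701, 0.3496]
eef_rot: [[0.113, 0.033, -0.993], [0.994, -0.008, 0.113], [-0.005, -0.999, -0.033]]
wrist_force: [1.3, -1.0, -1.3]
width: 0.072
```

Call:
move_arm([
  [[0,0,0],[-2,-30,0],0],
  [[0,0,0],[-2,-30,0],0],
  [[0,0,0],[-2,-30,0],0],
  [[0,0,0],[-2,-30,0],0],
  [[0,0,0],[-2,-30,0],0],
  [[0,0,0],[0,-20,-10],0],
  [[0,0,0],[0,0,-10],0],
])

```text
clock: 9.85
ee_pos: [0.5474, -0.1017, 0.3413]
eef_rot: [[0.114, 0.053, -0.992], [0.993, -0.001, 0.114], [0.005, -0.999, -0.053]]
wrist_force: [-0.1, 0.5, -1.0]
width: 0.07
```

Call:
move_arm([
  [[0,1,-0.5],[0,-15,-20],0],
  [[0,1,-0.5],[0,-15,-20],0],
  [[0,1,0],[0,-14,-20],0],
  [[0,0,0],[0,0,-20],0],
  [[0,0,0],[0,0,-18],0],
  [[0,0,0],[0,0,0],0],
])

```text
clock: 10.45
ee_pos: [0.546, -0.1465, 0.2328]
eef_rot: [[0.13, -0.01, -0.991], [0.992, 0.003, 0.13], [0.001, -1.0, 0.01]]
wrist_force: [0.1, -0.8, -2.1]
width: 0.072
```

```bash
python3 - <<'E'
from h import *
import cv2
np.set_printoptions(precision=4,suppress=True)
o=get_obs();print(o['qpos'],o['ee_pos'],o['eef_rot'])
print(calibration('wrist'))
im=camera('wrist')[:,:,::-1]; cv2.imwrite("pics/w4.png",im)
t=camera('top')[:,:,::-1];cv2.imwrite("pics/t4.png",t)
s=camera('scene')[:,:,::-1];cv2.imwrite("pics/s4.png",s)
a=cv2.resize(im[60:320,180:440],(520,520))
b=cv2.resize(s[160:290,250:390],(280,260))
c=cv2.resize(t[130:260,290:430],(280,260))
cv2.imwrite("pics/v4.png",np.hstack([a,np.vstack([b,c])]))
E
```

```text
[-0.2621  0.3819  0.1848  1.3836 -0.     -0.1317] [ 0.546  -0.1465  0.2328] [[ 0.13   -0.0096 -0.9915]
 [ 0.9915  0.0025  0.13  ]
 [ 0.0013 -1.      0.0099]]
{'fx': 309.70691628693146, 'fy': 309.70691628693146, 'cx': 313.829584613758, 'cy': 198.65797048500656, 'xyz': array([ 0.4671, -0.1364,  0.3682]), 'rotation': array([[ 0.1294,  0.9442,  0.303 ],
       [ 0.9916, -0.1239, -0.0372],
       [ 0.0025,  0.3053, -0.9523]])}
```

View pics/v4.png

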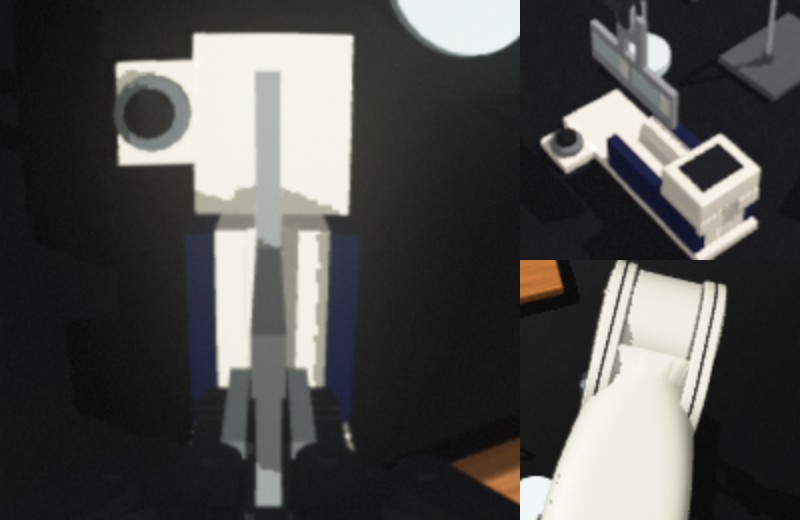

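Wrist view: apron near corners (193,34),(353,36); walls' outer edges (185,234),(360,234), inner white band (215..330); carrier's near end top at (267,72); button cap at (150,112).

```bash
python3 - <<'E'
from h import *
np.set_printoptions(precision=4,suppress=True)
c=calibration('wrist')
W=lambda u,v,z:wz(u+360,v+120,z,c,2)
for n,u,v,z in [("apA",193,34,.012),("apB",353,36,.012),("wallL",185,234,.055),("wallR",360,234,.055),("inL",215,232,.055),("inR",330,232,.055),("plate end",267,72,.180),("tab near top",268,336,.2485),("farend",269,505,.2485),("btn",150,112,.034)]:print(n,W(u,v,z))
a=(W(193,34,.012)+W(353,36,.012))/2;b=(W(185,234,.055)+W(360,234,.055))/2
d=W(353,36,.012)-W(193,34,.012);print("ap mid",a,"wall mid",b,"yaw from edge",np.degrees(np.arctan2(-d[0],d[1])),"from mids",np.degrees(np.arctan2(*(b-a)[[1,0]])),"width",np.linalg.norm(d))
for yaw in(-7.5,-8.5):
  y=np.radians(yaw);u=np.array([np.cos(y),np.sin(y)])
  print(yaw,"home from ap",a[:2]+.16*u,"from wall",b[:2]+.055*u)
E
```

```text
apA [ 0.4351 -0.1748  0.012 ]
apB [ 0.4478 -0.0843  0.012 ]
wallL [ 0.5418 -0.19    0.055 ]
wallR [ 0.5538 -0.0978  0.055 ]
inL [ 0.5429 -0.1739  0.055 ]
inR [ 0.5508 -0.1137  0.055 ]
plate end [ 0.4655 -0.1361  0.18  ]
tab near top [ 0.5218 -0.1432  0.2485]
farend [ 0.5684 -0.149   0.2485]
btn [ 0.4758 -0.2019  0.034 ]
ap mid [ 0.4415 -0.1295  0.012 ] wall mid [ 0.5478 -0.1439  0.055 ] yaw from edge -8.028634170473033 from mids -7.69655328670664 width 0.09138736368414882
-7.5 home from ap [ 0.6001 -0.1504] from wall [ 0.6024 -0.1511]
-8.5 home from ap [ 0.5997 -0.1532] from wall [ 0.6022 -0.152 ]
```

Call:
move_arm([
  [[0,-0.5,0],[2,3,-15],0],
  [[0,0,0],[0,0,-15],0],
  [[0,0,0],[0,0,-15],0],
  [[0,0,0],[0,0,-13],0],
  [[0,0,0],[0,0,0],0],
])

```text
clock: 11.1
ee_pos: [0.5556, -0.1443, 0.1855]
eef_rot: [[0.128, 0.022, -0.992], [0.992, -0.003, 0.128], [-0.0, -1.0, -0.022]]
wrist_force: [-0.6, -0.4, -2.0]
width: 0.067
```

Call:
move_arm([
  [[0,1.2,-0.3],[-2,0,-12],0],
  [[0,0,0],[0,0,-10],0],
  [[0,0,0],[0,0,0],0],
])

```text
clock: 11.4
ee_pos: [0.5556, -0.1446, 0.1654]
eef_rot: [[0.133, 0.005, -0.991], [0.991, -0.005, 0.133], [-0.004, -1.0, -0.006]]
wrist_force: [-0.3, -0.3, -1.0]
width: 0.071
```

Lower edge about at the wall tops; lowering into the slot, watching the force.

Call:
move_arm([
  [[0,0,0],[-1,0,-8],0],
  [[0,0,0],[0,0,-8],0],
])

```text
clock: 11.6
ee_pos: [0.5558, -0.1449, 0.15]
eef_rot: [[0.133, 0.008, -0.991], [0.991, -0.006, 0.133], [-0.004, -1.0, -0.009]]
wrist_force: [0.1, -0.0, -1.9]
width: 0.072
```

Call:
move_arm([
  [[0,0,0],[-1,0,-8],0],
  [[0,0,0],[0,0,-7],0],
])

```text
clock: 11.8
ee_pos: [0.5546, -0.1449, 0.1336]
eef_rot: [[0.133, 0.008, -0.991], [0.991, -0.006, 0.133], [-0.004, -1.0, -0.009]]
wrist_force: [-0.5, -0.2, -0.6]
width: 0.07
```

Call:
move_arm([
  [[0,0.4,0],[0,0,-5],0],
  [[0,0,0],[0,0,-4],0],
])

```text
clock: 12.0
ee_pos: [0.5531, -0.1449, 0.1261]
eef_rot: [[0.133, -0.001, -0.991], [0.991, -0.006, 0.133], [-0.006, -1.0, 0.0]]
wrist_force: [-15.5, 2.1, 38.5]
width: 0.076
```

Call:
move_arm([
  [[0,0,0],[0,0,0.7],0],
])

```text
clock: 12.1
ee_pos: [0.5534, -0.145, 0.1279]
eef_rot: [[0.133, 0.0, -0.991], [0.991, -0.006, 0.133], [-0.006, -1.0, -0.001]]
wrist_force: [0.3, -0.5, -1.7]
width: 0.072
```

```bash
python3 - <<'E'
from h import *
import cv2
np.set_printoptions(precision=4,suppress=True)
o=get_obs();print(o['ee_pos'],o['eef_rot'],o['wrist_force'],o['torque'])
im=camera('wrist')[:,:,::-1]; cv2.imwrite("pics/w5.png",im)
s=camera('scene')[:,:,::-1];cv2.imwrite("pics/s5.png",s)
a=cv2.resize(im[60:320,200:430],(380,430))
b=cv2.resize(s[190:290,255:375],(420,350),interpolation=cv2.INTER_CUBIC)
v=np.zeros((430,800,3),np.uint8);v[:,:380]=a;v[:350,380:]=b
cv2.imwrite("pics/v5.png",v)
E
```

```text
[ 0.5534 -0.145   0.1279] [[ 0.1333  0.0004 -0.9911]
 [ 0.9911 -0.0061  0.1333]
 [-0.006  -1.     -0.0012]] [ 0.335  -0.471  -1.6946] [-0.0195 -0.0435  0.0076]
```

View pics/v5.png

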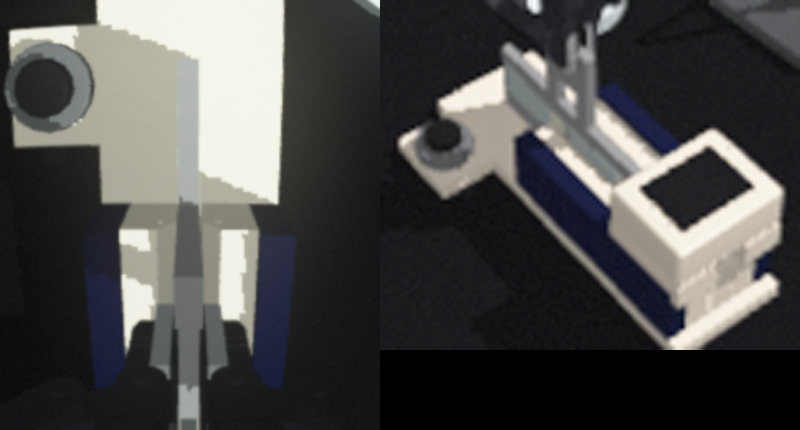

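The carrier stands in the slot between the walls, centred (plate near end (188,60) left picture; plate in the slot at (560,130) right picture). Contact was the floor; ease down gently and release.

Call:
move_arm([
  [[0,0,0],[0,0,-1],0],
])

```text
clock: 12.3
ee_pos: [0.5532, -0.145, 0.1267]
eef_rot: [[0.133, -0.0, -0.991], [0.991, -0.006, 0.133], [-0.006, -1.0, -0.0]]
wrist_force: [-4.6, 0.3, 8.2]
width: 0.076
```

Call:
move_arm([
  [[0,0,0],[0,0,0],0.12],
  [[0,0,0],[0,0,0],0.25],
  [[0,0,0],[0,0,0],0.4],
  [[0,0,0],[0,0,0],0.4],
])

```text
clock: 12.7
ee_pos: [0.5535, -0.145, 0.1255]
eef_rot: [[0.133, -0.001, -0.991], [0.991, -0.006, 0.133], [-0.006, -1.0, 0.0]]
wrist_force: [-0.5, -0.4, -0.2]
width: 0.397
```

Call:
move_arm([
  [[0,0,0],[0,0,10],0.4],
  [[0,0,0],[0,0,20],0.4],
  [[0,0,0],[0,0,25],0.4],
  [[0,0,0],[0,0,30],0.4],
  [[0,0,0],[0,0,30],0.4],
])

```text
clock: 13.2
ee_pos: [0.5496, -0.1439, 0.2404]
eef_rot: [[0.133, -0.012, -0.991], [0.991, -0.003, 0.133], [-0.005, -1.0, 0.012]]
wrist_force: [0.5, -0.1, 1.2]
width: 0.399
```

```bash
python3 - <<'E'
from h import *
import cv2
np.set_printoptions(precision=4,suppress=True)
o=get_obs();print(o['ee_pos'],o['eef_rot'],o['wrist_force'],o['qpos'])
print(calibration('wrist'))
im=camera('wrist')[:,:,::-1]; cv2.imwrite("pics/w6.png",im)
s=camera('scene')[:,:,::-1];cv2.imwrite("pics/s6.png",s)
a=cv2.resize(im[20:280,200:430],(380,430))
b=cv2.resize(s[190:290,255:375],(420,350),interpolation=cv2.INTER_CUBIC)
v=np.zeros((430,800,3),np.uint8);v[:,:380]=a;v[:350,380:]=b
cv2.imwrite("pics/v6.png",v)
E
```

```text
[ 0.5496 -0.1439  0.2404] [[ 0.133  -0.0124 -0.991 ]
 [ 0.9911 -0.0029  0.133 ]
 [-0.0045 -0.9999  0.0119]] [ 0.509  -0.1198  1.2402] [-0.2531  0.3862  0.2109  1.4068 -0.0059 -0.1196]
{'fx': 309.70691628693146, 'fy': 309.70691628693146, 'cx': 313.829584613758, 'cy': 198.65797048500656, 'xyz': array([ 0.4711, -0.1329,  0.376 ]), 'rotation': array([[ 0.1323,  0.9446,  0.3002],
       [ 0.9912, -0.1251, -0.0432],
       [-0.0033,  0.3033, -0.9529]])}
```

View pics/v6.png

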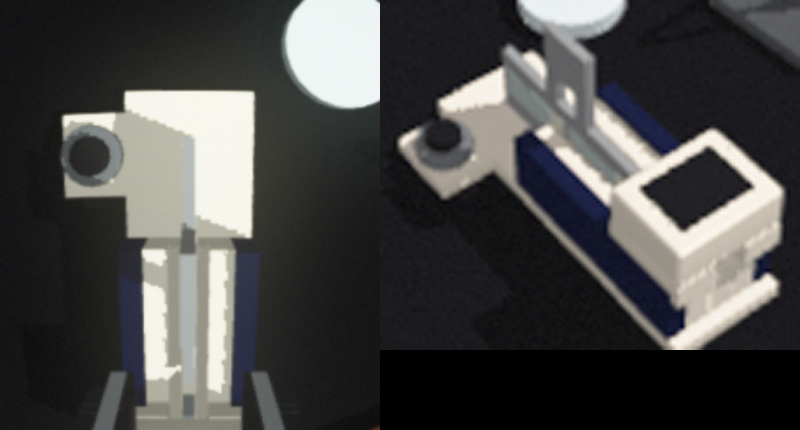

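Carrier stands upright in the slot, released (tab at (570,75) right picture; plate along the slot at x≈188 left). Going behind its near end with closed fingers.

Call:
move_arm([
  [[0,0,0],[-27,3.5,0],0],
  [[0,0,0],[-27,3.5,0],0],
  [[0,0,0],[-27,3.5,0],0],
  [[0,0,0],[-25,3,0],0],
  [[0,0,0],[0,0,-25],0],
  [[0,0,0],[0,0,-30],0],
  [[0,0,0],[0,0,-30],0],
  [[0,0,0],[0,0,-30],0],
  [[0,0,0],[0,0,0],0],
])

```text
clock: 14.2
ee_pos: [0.4432, -0.1308, 0.1305]
eef_rot: [[0.133, 0.008, -0.991], [0.991, -0.008, 0.133], [-0.007, -1.0, -0.009]]
wrist_force: [-0.5, -0.1, 0.1]
width: -0.001
```

Call:
move_arm([
  [[0,0,0],[0,0,-25],0],
  [[0,0,0],[0,0,-25],0],
  [[0,0,0],[0,0,-25],0],
  [[0,0,0],[0,0,0],0],
])

```text
clock: 14.6
ee_pos: [0.4469, -0.1318, 0.0589]
eef_rot: [[0.133, 0.015, -0.991], [0.991, -0.01, 0.133], [-0.008, -1.0, -0.016]]
wrist_force: [-0.7, 0.1, 0.1]
width: 0.001
```

Call:
move_arm([
  [[0,0,0],[6,-0.8,0],0],
  [[0,0,0],[6,-0.8,-1],0],
  [[0,0,0],[6,-0.8,-1],0],
  [[0,0,0],[6,-0.8,-1],0],
])

```text
clock: 15.0
ee_pos: [0.4763, -0.1363, 0.0617]
eef_rot: [[0.133, 0.023, -0.991], [0.991, -0.013, 0.133], [-0.01, -1.0, -0.024]]
wrist_force: [-0.5, -0.6, 0.1]
width: 0.002
```

Call:
move_arm([
  [[0.3,0.7,0],[5,-0.7,-3],0],
  [[0.3,0.7,0],[5,-0.7,-3],0],
  [[0,0,0],[5,-0.7,-2],0],
  [[0,0,0],[5,-0.7,-2],0],
])

```text
clock: 15.4
ee_pos: [0.4986, -0.1396, 0.0523]
eef_rot: [[0.133, -0.003, -0.991], [0.991, -0.002, 0.133], [-0.002, -1.0, 0.003]]
wrist_force: [-5.7, 0.8, 2.6]
width: -0.0
```

Call:
move_arm([
  [[0,0,0],[3,-0.4,-0.5],0],
  [[0,0,0],[3,-0.4,-0.5],0],
])

```text
clock: 15.6
ee_pos: [0.5026, -0.14, 0.05]
eef_rot: [[0.133, -0.009, -0.991], [0.991, -0.001, 0.133], [-0.002, -1.0, 0.009]]
wrist_force: [-5.6, 0.4, 2.5]
width: 0.009
```

Call:
move_arm([
  [[0,-0.3,0],[3,-0.4,0],0],
  [[0,0,0],[3,-0.4,0],0],
])

```text
clock: 15.8
ee_pos: [0.5056, -0.1402, 0.0493]
eef_rot: [[0.133, -0.01, -0.991], [0.991, 0.0, 0.133], [-0.001, -1.0, 0.01]]
wrist_force: [-12.9, 1.5, 10.2]
width: -0.002
```

Call:
move_arm([
  [[0,0,0],[3,-0.4,1.5],0],
])

```text
clock: 15.9
ee_pos: [0.5055, -0.14, 0.0499]
eef_rot: [[0.134, -0.017, -0.991], [0.991, 0.002, 0.134], [-0.001, -1.0, 0.017]]
wrist_force: [-8.6, 1.6, 1.1]
width: -0.003
```

Call:
move_arm([
  [[0,0.5,0],[5,-0.7,0.5],0],
  [[0,0.5,0],[5,-0.7,0.5],0],
])

```text
clock: 16.1
ee_pos: [0.505, -0.1399, 0.0493]
eef_rot: [[0.135, -0.055, -0.989], [0.991, 0.004, 0.134], [-0.003, -0.998, 0.055]]
wrist_force: [-15.0, 1.6, 11.7]
width: 0.001
```

Call:
move_arm([
  [[0,-1.5,0],[3,-0.4,1],0],
  [[0,-1.5,0],[4,-0.5,1],0],
])

```text
clock: 16.3
ee_pos: [0.5056, -0.1394, 0.049]
eef_rot: [[0.135, -0.016, -0.991], [0.991, 0.007, 0.135], [0.005, -1.0, 0.017]]
wrist_force: [-10.7, 1.1, 1.9]
width: 0.001
```

Call:
move_arm([
  [[0,-0.5,0],[9,-1.2,1],0],
])

```text
clock: 16.4
ee_pos: [0.5057, -0.1392, 0.0486]
eef_rot: [[0.135, -0.024, -0.99], [0.991, 0.01, 0.135], [0.006, -1.0, 0.025]]
wrist_force: [-30.0, 3.1, 18.7]
width: -0.003
```

```bash
python3 - <<'E'
from h import *
import cv2
np.set_printoptions(precision=4,suppress=True)
o=get_obs();print(o['ee_pos'],o['wrist_force'])
s=camera('scene')[:,:,::-1];cv2.imwrite("pics/s7.png",s)
b=cv2.resize(s[185:290,255:375],(640,560),interpolation=cv2.INTER_CUBIC)
cv2.imwrite("pics/v7.png",b)
E
```

```text
[ 0.5057 -0.1392  0.0486] [-29.9634   3.0903  18.7194]
```

View pics/v7.png

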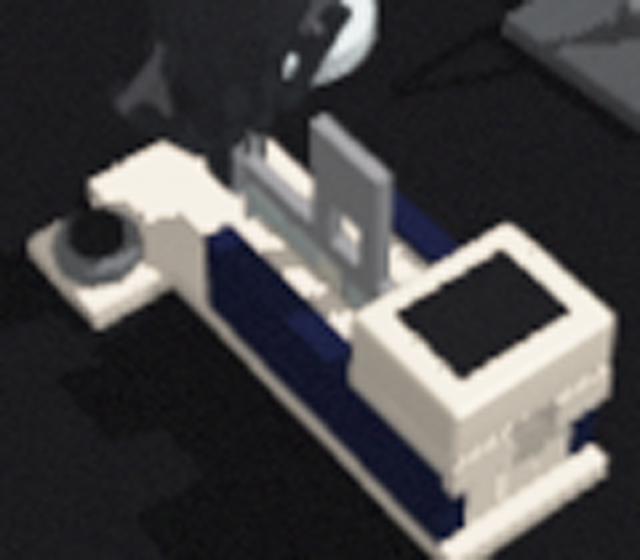

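Fingers press at the near end (250,160); the tab's top runs (320,115)–(390,178), the hood's near edge (355,318)–(508,222). 30 N with no motion. Checking the along-slot position within the same picture.

```bash
python3 - <<'E'
from h import *
np.set_printoptions(precision=4,suppress=True)
P=lambda u,v,z:onz("scene",255+(u+.5)/5.333-.5,185+(v+.5)/5.333-.5,z)
y=np.radians(-7.7);e=np.array([np.cos(y),np.sin(y)])
h1,h2=P(355,318,.11),P(508,222,.11)
t1,t2=P(320,115,.137),P(390,178,.137)
al=lambda p:(p[:2]@e)*1e3
print("hood",h1,h2,"home along",(al(h1)+al(h2))/2-55)
print("tab",t1,t2,"mid along",(al(t1)+al(t2))/2)
b=P(97,232,.034);print("btn",b)
E
```

```text
hood [ 0.65  -0.201  0.11 ] [ 0.6598 -0.1145  0.11  ] home along 615.1595953893532
tab [ 0.5725 -0.1439  0.137 ] [ 0.6216 -0.1502  0.137 ] mid along 611.3802009669982
btn [ 0.4778 -0.2033  0.034 ]
```

Call:
move_arm([
  [[0,0,0],[-6,0.8,0],0],
  [[0,-1.5,0],[-6,0.8,-4],0],
  [[0,0,0],[0,-1,-4],0],
  [[0,0,0],[5,-0.7,0],0],
  [[0,0,0],[5,-0.7,0],0],
  [[0,0,0],[5,-0.7,0],0],
])

```text
clock: 17.05
ee_pos: [0.5056, -0.1405, 0.0402]
eef_rot: [[0.136, -0.005, -0.991], [0.991, 0.011, 0.136], [0.01, -1.0, 0.007]]
wrist_force: [-22.6, 2.9, 14.7]
width: -0.0
```

Call:
move_arm([
  [[0,0,0],[-8,1.1,0],0],
  [[0,0,0],[-12,1.6,0],0],
  [[0,0,0],[0,0,25],0],
  [[0,0,0],[0,0,40],0],
  [[0,0,0],[0,0,45],0],
  [[0,0,0],[15,0,45],0],
  [[0,0,0],[25,0,35],0],
  [[0,0,0],[20,0,0],0],
  [[0,0,0],[0,0,0],0],
])

```text
clock: 17.95
ee_pos: [0.5483, -0.1375, 0.2396]
eef_rot: [[0.135, 0.004, -0.991], [0.991, 0.009, 0.136], [0.01, -1.0, -0.003]]
wrist_force: [-0.3, 0.7, -1.1]
width: -0.002
```

```bash
python3 - <<'E'
from h import *
import cv2
np.set_printoptions(precision=4,suppress=True)
o=get_obs();print(o['ee_pos'],o['eef_rot'],o['wrist_force'])
print(calibration('wrist'))
im=camera('wrist')[:,:,::-1]; cv2.imwrite("pics/w8.png",im)
s=camera('scene')[:,:,::-1];cv2.imwrite("pics/s8.png",s)
a=cv2.resize(im[60:320,200:430],(530,599))
b=cv2.resize(s[200:270,300:370],(270,270),interpolation=cv2.INTER_CUBIC)
v=np.zeros((599,800,3),np.uint8);v[:,:530]=a;v[:270,530:]=b
cv2.imwrite("pics/v8.png",v)
E
```

```text
[ 0.5483 -0.1375  0.2396] [[ 0.1355  0.0041 -0.9908]
 [ 0.9907  0.0093  0.1355]
 [ 0.0098 -0.9999 -0.0027]] [-0.2896  0.6851 -1.1038]
{'fx': 309.70691628693146, 'fy': 309.70691628693146, 'cx': 313.829584613758, 'cy': 198.65797048500656, 'xyz': array([ 0.4677, -0.1279,  0.374 ]), 'rotation': array([[ 0.1348,  0.9392,  0.3157],
       [ 0.9908, -0.1313, -0.0324],
       [ 0.011 ,  0.3172, -0.9483]])}
```

View pics/v8.png

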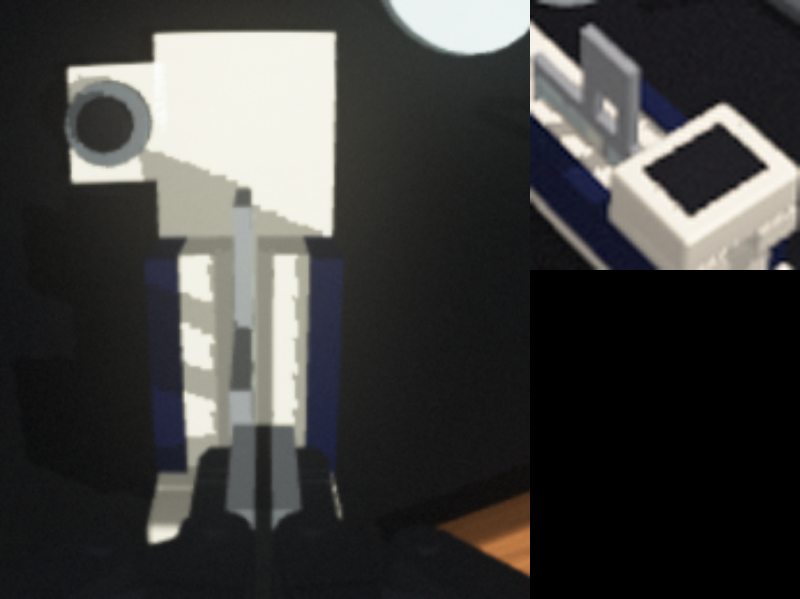

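```bash
python3 - <<'E'
from h import *
np.set_printoptions(precision=4,suppress=True)
c=calibration('wrist')
W=lambda u,v,z:wz(u+200*2.304,v+60*2.304,z,c,2.304)
y=np.radians(-7.7);e=np.array([np.cos(y),np.sin(y)]);n=np.array([-e[1],e[0]])
for nm,u,v,z in [("apronA",154,33,.012),("apronB",335,33,.012),("wallL",147,259,.055),("wallR",342,259,.055),("end bottom",243,188,.012),("end top",243,207,.069),("tab near bottom",243,327,.069),("tab near top",242,390,.137),("btn",105,124,.034)]:
  p=W(u,v,z);print(nm,p,"along %.1f across %.1f"%(p[:2]@e*1e3,p[:2]@n*1e3))
E
```

```text
apronA [ 0.4282 -0.1733  0.012 ] along 447.5 across -114.4
apronB [ 0.4409 -0.0842  0.012 ] along 448.2 across -24.3
wallL [ 0.5338 -0.1875  0.055 ] along 554.1 across -114.3
wallR [ 0.5464 -0.0984  0.055 ] along 554.6 across -24.4
end bottom [ 0.5134 -0.1405  0.012 ] along 527.5 across -70.4
end top [ 0.5141 -0.1396  0.069 ] along 528.1 across -69.5
tab near bottom [ 0.5681 -0.1474  0.069 ] along 582.7 across -70.0
tab near top [ 0.5691 -0.1469  0.137 ] along 583.6 across -69.3
btn [ 0.4696 -0.2005  0.034 ] along 492.2 across -135.8
```

Along-slot: near end at 527.8 mm vs. home estimate 608–609 − 80 → home within about 1 mm, upright and centred. Now the button.

Call:
move_arm([
  [[0,0,0],[-25,-23,0],0],
  [[0,0,0],[-25,-23,0],0],
  [[0,0,0],[-25,-22,0],0],
  [[0,0,0],[0,0,-30],0],
  [[0,0,0],[0,0,-30],0],
  [[0,0,0],[0,0,-30],0],
  [[0,0,0],[0,0,-30],0],
  [[0,0,0],[0,0,-25],0],
  [[0,0,0],[0,0,0],0],
])

```text
clock: 18.95
ee_pos: [0.4533, -0.204, 0.0823]
eef_rot: [[0.139, -0.014, -0.99], [0.99, 0.015, 0.139], [0.013, -1.0, 0.016]]
wrist_force: [-0.7, 1.1, 0.2]
width: 0.0
```

Call:
move_arm([
  [[0,-0.8,0],[12,0,-8],0],
  [[0,0,0],[8,-1,-10],0],
  [[0,0,0],[0,0,0],0],
])

```text
clock: 19.25
ee_pos: [0.4745, -0.2051, 0.0646]
eef_rot: [[0.139, 0.003, -0.99], [0.99, 0.015, 0.139], [0.015, -1.0, -0.001]]
wrist_force: [-0.0, -0.4, -0.4]
width: -0.002
```

Call:
move_arm([
  [[0,0,0],[0,0,-8],0],
  [[0,0,0],[0,0,-8],0],
  [[0,0,0],[0,0,-4],0],
])

```text
clock: 19.55
ee_pos: [0.477, -0.2059, 0.0453]
eef_rot: [[0.138, 0.007, -0.99], [0.99, 0.013, 0.139], [0.013, -1.0, -0.006]]
wrist_force: [0.1, 0.9, -1.0]
width: 0.003
```

Call:
move_arm([
  [[0,0,0],[-1,0,-4],0],
  [[0,0,0],[-1,0,-4],0],
])

```text
clock: 19.75
ee_pos: [0.4762, -0.206, 0.0374]
eef_rot: [[0.138, 0.01, -0.99], [0.99, 0.012, 0.138], [0.014, -1.0, -0.008]]
wrist_force: [1.3, 0.8, 4.0]
width: -0.001
```

Call:
move_arm([
  [[0,0,0],[-1,0,-3],0],
  [[0,0,0],[0,0,-3],0],
])

```text
clock: 19.95
ee_pos: [0.4764, -0.2061, 0.0355]
eef_rot: [[0.138, 0.014, -0.99], [0.99, 0.012, 0.138], [0.014, -1.0, -0.012]]
wrist_force: [-10.8, 5.2, 34.9]
width: 0.002
```

Call:
move_arm([
  [[0,0,0],[0,0,0.5],0],
  [[0,0,0],[0,0,15],0],
  [[0,0,0],[0,-3,30],0],
  [[0,0,0],[-5,0,40],0],
  [[0,0,0],[-5,0,40],0],
  [[0,0,0],[-5,0,40],0],
  [[0,0,0],[0,0,20],0],
  [[0,0,0],[0,0,0],0],
])

```text
clock: 20.75
ee_pos: [0.455, -0.2082, 0.2277]
eef_rot: [[0.139, 0.008, -0.99], [0.99, 0.012, 0.139], [0.013, -1.0, -0.006]]
wrist_force: [0.1, -0.7, 0.5]
width: 0.003
```

```bash
python3 - <<'E'
from h import *
import cv2
o=get_obs();print(o['clock'],o['ee_pos'],o['wrist_force'])
s=camera('scene')[:,:,::-1];a=cv2.imread('pics/s8.png')
cv2.imwrite('pics/s9.png',s)
R=lambda i:i[205:275,300:375].astype(np.float32).mean(2)
print("shift carrier/hood px",cv2.phaseCorrelate(R(a),R(s)), "diff",np.abs(R(a)-R(s)).mean(),np.abs(R(a)-R(s)).max())
B=lambda i:i[218:245,258:288].astype(np.float32).mean(2)
s6=cv2.imread('pics/s4.png');print("button diff vs before",np.abs(B(s)-B(s6)).mean(),cv2.phaseCorrelate(B(s6),B(s)))
E
```

```text
20.75 [ 0.45504192 -0.20821814  0.22765524] [ 0.08308486 -0.69904484  0.53942551]
shift carrier/hood px ((0.5006547260186807, -0.018171909972075184), 1.0131871057439734) diff 1.2495238 13.0
button diff vs before 4.4522634 ((-0.12678247983309276, 0.41224084723232046), 0.8695662339528402)
```

Carrier unmoved, button up. I'll press once more, slowly, to measure the travel from first touch to stop.

Call:
move_arm([
  [[0,0,0],[7,1,-40],0],
  [[0,0,0],[7,1,-40],0],
  [[0,0,0],[6,1,-40],0],
  [[0,0,0],[0,0,-35],0],
  [[0,0,0],[0,0,-20],0],
  [[0,0,0],[0,0,-4],0],
])

```text
clock: 21.4
ee_pos: [0.4702, -0.2032, 0.0353]
eef_rot: [[0.139, 0.001, -0.99], [0.99, 0.013, 0.139], [0.013, -1.0, 0.001]]
wrist_force: [-8.1, 2.4, 48.2]
width: 0.0
```

Call:
move_arm([
  [[0,0,0],[0,0,1],0],
])

```text
clock: 21.5
ee_pos: [0.4701, -0.2032, 0.0361]
eef_rot: [[0.139, 0.001, -0.99], [0.99, 0.013, 0.139], [0.013, -1.0, 0.001]]
wrist_force: [0.5, -0.2, 5.3]
width: 0.001
```

Call:
move_arm([
  [[0,0,0],[0,0,1.5],0],
])

```text
clock: 21.6
ee_pos: [0.4701, -0.2032, 0.0375]
eef_rot: [[0.139, 0.001, -0.99], [0.99, 0.013, 0.139], [0.013, -1.0, 0.001]]
wrist_force: [0.9, -0.2, 3.7]
width: -0.005
```

Call:
move_arm([
  [[0,0,0],[0,0,1.5],0],
])

```text
clock: 21.7
ee_pos: [0.4701, -0.2032, 0.0391]
eef_rot: [[0.139, 0.001, -0.99], [0.99, 0.013, 0.139], [0.013, -1.0, 0.001]]
wrist_force: [0.7, -0.4, 2.6]
width: -0.002
```

Call:
move_arm([
  [[0,0,0],[0,0,1.5],0],
])

```text
clock: 21.8
ee_pos: [0.4701, -0.2032, 0.0406]
eef_rot: [[0.139, 0.001, -0.99], [0.99, 0.013, 0.139], [0.013, -1.0, 0.001]]
wrist_force: [1.1, -0.3, 2.0]
width: -0.004
```

The spring force reaches 5.3 N at the stop and falls off over more than 5 mm, so the button goes fully down. Withdrawing.

Call:
move_arm([
  [[0,0,0],[0,0,10],0],
  [[0,0,0],[0,-3,30],0],
  [[0,0,0],[-5,0,40],0],
  [[0,0,0],[-5,0,40],0],
  [[0,0,0],[-5,0,40],0],
  [[0,0,0],[0,0,20],0],
  [[0,0,0],[0,0,0],0],
  [[0,0,0],[0,0,0],0],
])

```text
clock: 22.6
ee_pos: [0.4464, -0.2031, 0.2258]
eef_rot: [[0.14, -0.013, -0.99], [0.99, 0.018, 0.139], [0.016, -1.0, 0.015]]
wrist_force: [0.6, 0.2, -0.3]
width: -0.003
```

```bash
python3 - <<'E'
from h import *
import cv2
o=get_obs();print(o['clock'],o['ee_pos'],o['wrist_force'],abs(o['qd']).max())
s=camera('scene')[:,:,::-1];a=cv2.imread('pics/s8.png');b=cv2.imread('pics/s9.png')
R=lambda i:i[205:275,300:375].astype(np.float32).mean(2)
B=lambda i:i[218:245,258:288].astype(np.float32).mean(2)
print(np.abs(R(a)-R(s)).mean(),np.abs(R(a)-R(s)).max(),"button",np.abs(B(s)-B(b)).mean())
print(sign_off())
E
```

```text
22.6 [ 0.44637692 -0.20309341  0.22575623] [ 0.58998444  0.24147709 -0.34450205] 0.01317374376917829
1.2364445 13.0 button 1.0748973
the job is handed in; nothing more can be done
None
```

All the steps are done and the job is handed in at about 22.6 s. No verdict is reported.

I took the carrier off the barbed hook tilted at 45°, stood it upright in the slot and released it. I then pushed it home, pressed the start button to its stop and withdrew the arm clear of everything.

**Carrier home:**
- It would not move further at 23–30 N, at two different pushing heights.
- The wrist picture taken after the push put its middle within about 1–2 mm of home, centred and upright.
- An earlier, coarser scene-camera estimate said about 4 mm short. I judged that to be pixel error.
- The scene pictures before and after the button presses show the carrier unmoved.

**Button:** The spring force reached 5.3 N at the stop and was still 2 N after rising about 5 mm. The last picture shows it back up.

**Other points:**
- I pressed the button a second time to check its travel. That press came down faster than I meant and touched 48 N for a moment, on the fingertips. The 40 N limit is stated for the arm and gripper body, so I expect it does not count.
- Setting the carrier down briefly reached 38 N on the slot floor.
- While coming off the hook, the carrier touched the barb once at about 6 N. I moved it 3 mm and it came free.
- I never moved near the slide box, dish or bottle, but I did not check them separately at the end.

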